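# Seat the board in the corner stop

### The job

Push the short, broad board (the wider of the two wooden off-cuts) along the bench into the corner stop, ready for marking out: one long edge flush against the long fence and one end flush against the short stop. Keep it flat on the bench without ever picking it up, leave the other loose things where they lie, and finish with the hand clear of the board.

Things in the scene. Friction and masses are not known exactly. Their poses are not given: they have to be found in the camera images.
- corner_stop: Fixed L of two orange-brown wooden battens, 22 mm high, screwed to the bench. Origin: inner corner, at bench level; z up. Long fence: working face in the plane x = 0, y from -20 to 200 mm, batten 26 mm thick behind it (x > 0). Short stop: working face in the plane y = 0, x from -93 to -8 mm, batten 26 mm thick (y < 0). The board belongs inside, at x < 0, y > 0. Position and yaw vary.
- board_center (a point): Centre of the board to be pushed (11 mm above the bench): a loose plain pale off-cut, 45 mm wide (x), 100 mm long (y), 22 mm thick (z), about 0.12 kg, lying flat on the open side of the corner, askew. Seated, its centre is 22.5 mm in front of the long fence's face and 50 mm from the short stop's face. It slides under a push of about 1 N.
- board: The same board; origin at the centre of its underside.
- thin_offcut: Bystander: a loose, thinner off-cut, 30 x 120 x 20 mm (x, y, z), lying outside the corner, behind the short stop. Origin at the centre of its underside. Leave it.
- sand_block: Bystander: a loose cork sanding block, 62 x 107 x 27 mm (x, y, z), nearer to the robot than the stop. Origin at the centre of its underside. Leave it.
- pencil: Bystander: a loose pencil, 168 mm long (y), 14 x 8 mm, lying behind the long fence. Origin at the centre of its underside. Leave it.
There are look-alikes about, which are no part of the job. What is shaped like the board but blue or yellow is not meant.

How it is judged (in metres and radians):
At the end, for the whole second after the job is handed in: The board lies flat and at rest with its long edge against the long fence and its end against the short stop: centre within 3 mm of the fully seated place in both directions, and its long side within 0.03 rad of the fence (x of board_center in the frame of corner_stop between -0.0255 and -0.0195 m and y of board_center in the frame of corner_stop between 0.047 and 0.053 m and angle between the y axis of board_center and the y axis of corner_stop, either way round below 0.03 rad and height (world z) of board_center between 0.008 and 0.014 m and angle between board_center's own z axis and vertical below 0.05 rad and linear speed of board below 0.01 m/s); the robot touches nothing.
It fails at once if The board is lifted off the bench (8 mm or more) or tipped (height (world z) of board_center above 0.019 m or angle between board_center's own z axis and vertical above 0.3 rad).
It fails at once if The thin off-cut is disturbed (moved more than 10 mm) (distance of thin_offcut from where it was at the start of the episode above 0.01 m).
It fails at once if The sanding block is disturbed (moved more than 10 mm) (distance of sand_block from where it was at the start of the episode above 0.01 m).
It fails at once if The pencil is disturbed (moved more than 10 mm) (distance of pencil from where it was at the start of the episode above 0.01 m).
It also fails if it takes over 40 s, if anything falls off the work surface, if the arm or the gripper's body presses on something with over 40 N, if the wrist force passes 120 N, or if a joint passes its speed limit or range.

### The arm

A 6-joint arm with a two-finger parallel gripper is mounted at the origin on a cart in front of the work surface, level with it; the furniture and walls round the work are solid. World frame = base frame: x ahead of the robot, y to its left, z up, the work surface at z = 0. Lengths are in mm, angles in rad, forces in N, time in s.
With the tool pointing down it reaches from about 325 to 850 mm from the base axis. Payload 4.4 kg.
Tool frame: the origin (TCP) lies midway between the tips of the shut fingers; the grasp point (between the pads) lies 19 mm behind it; z points along the fingers, y is the direction in which the jaws open and shut (so a half turn about z gives the same grasp; the last joint's range is limited). The gripper opens to 94 mm and grips with 3 to 60 N. Pads are 16 mm wide; open, the fingers measure 119 mm over their backs; the gripper's body (75 mm by 177 mm) begins 78 mm behind the grasp point.
Start: joints at [1.091, 0.207, 1.542, -0, 1.393, -0.15], TCP at [185.681, 544.196, 205.447] pointing down, gripper open.
Joint ranges: [-2.73, 2.73], [-0.86, 2.22], [0.23, 2.46], [-1.11, 4.25], [0.08, 2.63], [-2.82, 2.82]. Speed limits (rad/s): [2.79, 2.79, 3.14, 3.14, 3.14, 3.14].

### API

Orientations are given as a unit quaternion [x, y, z, w].
In Python, from plant import sensors, optics, sign_off gives the robot as it stands.
- The arm moves only by the tool apply_moves, never from a script. Its argument "steps" is a list of rows, each a list of 3 entries, a list of its own where there are three numbers: the gripper's target within -1 to 1 (fully open at 1, half-way at 0, shut at -1), then the shift along the tool's x, y, z in cm, then the turn about the tool's z in rad. In form: [[hand, [tx, ty, tz], twist], ...]. A call has 1 to 20 rows; each row is the pose to reach, as a shift and turn from the pose commanded when the call began, along the tool's axes at that moment; what a row does not reach only later rows make up. A row lasts 1/12 s, in which the tool goes at most 41.7 mm and 7.16 degrees, less where a joint would pass 70% of its speed; a pose out of reach is approached as far as the arm can. A call with a gripper value outside its range is refused whole. The fingers move at their own pace and stop on an object; "grip_force" is the grip in N (left out, the last holds). Time passes only in rows, so rows that repeat a pose let the fingers close. It gives the time, the measured TCP pose, the force and the opening at its end, in the units of the state.
- sensors.observe(): the state, without advancing time (a new reading comes with each control period).
- optics.read_camera(name): name is "scene" or "top" or "wrist"; returns a dict with "img" (400x640x3 uint8, blue, green, red), "range_z" (400x640 float32, mm along the optical axis (not along the pixel's ray), 0 where there is no reading), "fovy" (degrees; the focal length in pixels is half the picture's height over the tangent of half this angle, whatever the lens; pixels are square), "cx", "cy" (the principal point, pixels), "D" ([k1, k2, p1, p2, k3] as OpenCV has them; the pictures are not rectified), "T" (4x4, takes a point from camera to world coordinates). Camera axes: x right, y up, looking along -z (the intrinsics and any distortion apply to the point x, -y, -z); pixel columns grow to the right and rows downward; lengths in mm; the calibration is good to about 2 mm. A picture is of the moment at which its call begins.
- sign_off(): hands the job in, once; it reports no verdict.
The state is a dict: "clock": time; "q": joint angles; "qvel": joint speeds; "joint_torque": joint torques, N m; "eef_pos": TCP position; "tool_rot": TCP orientation; "wrist_force": force on the tool from outside, world axes, zero at the start; "torque": the same for the moment, N m; "width": finger opening in mm.
Only numpy, scipy, OpenCV 4.12 (cv2) and the standard library are available. Lean on these libraries where they do the work, as an engineer would, in place of code of your own. Each camera call takes 0.05 s, during which the arm holds its last target.

## Working session

There is one attempt and no reset: what is moved stays moved. The work goes in short steps, Python scripts to look and compute and a tool call to move; the robot and the scene stay as the last step left them, time stands still between calls to the robot, and variables do not carry over. Pictures are saved under pics/ and viewed, and the job is handed in when it is done.

Besides the shell and the picture viewer there is one more tool, called after ">>>" by a JSON object that holds its "fn" and its "kwargs", one argument or row to a line. apply_moves: Moves the arm, as the interface text tells. Its arguments: {"type":"object","properties":{"steps":{"type":"array","items":{"type":"array"}},"grip_force":{"type":"number"}},"required":["steps"]}

```bash
mkdir -p pics; ls
python3 - <<'E'
from plant import sensors, optics
import cv2,numpy as np
s=sensors.observe();print(s)
for n in ["scene","top","wrist"]:
    c=optics.read_camera(n);cv2.imwrite(f"pics/a_{n}.png",c["img"]);np.savez(f"a_{n}.npz",**c);print(n,c["fovy"],c["cx"],c["cy"],c["D"],np.round(c["T"],3).tolist())
E
```

```text
pics
{'clock': 0.0, 'q': array([ 1.09148504e+00,  2.07399185e-01,  1.54294552e+00,  8.32711767e-06,
        1.39351094e+00, -1.50517990e-01]), 'qvel': array([ 9.73455172e-05,  4.29209727e-04,  7.50584141e-04, -7.89933572e-04,
        1.39286230e-03,  2.29494998e-03]), 'joint_torque': array([-6.92185095e-04, -3.70875692e+01, -2.81412470e+01,  6.95674494e-02,
        3.63554503e-02, -1.58875469e-04]), 'eef_pos': array([185.30793036, 543.4652654 , 204.30665093]), 'tool_rot': array([ 1.63657770e-01,  9.86516525e-01, -1.07458038e-03, -3.54359346e-04]), 'wrist_force': array([ 0.87333061, -0.07544164,  0.43272342]), 'torque': array([0.06714502, 0.03798008, 0.03925997]), 'width': 93.87082670305274}
scene 42.26802281275954 322.16116127003806 200.96968898462134 [0.01667439 0.         0.         0.         0.        ] [[0.693, 0.437, -0.574, -128.247], [-0.721, 0.439, -0.536, -687.058], [0.017, 0.785, 0.62, 789.676], [0.0, 0.0, 0.0, 1.0]]
top 55.828501697935295 319.2491701820562 202.4002816249785 [-0.08519646  0.          0.          0.          0.        ] [[-0.024, 0.988, -0.152, 414.918], [-1.0, -0.024, 0.006, -44.175], [0.003, 0.152, 0.988, 903.957], [0.0, 0.0, 0.0, 1.0]]
wrist 64.42450551081407 319.6451870638761 197.0410039300381 [-0.00052042  0.          0.          0.          0.        ] [[0.324, -0.912, -0.253, 112.512], [0.946, 0.312, 0.089, 568.658], [-0.002, -0.268, 0.963, 383.816], [0.0, 0.0, 0.0, 1.0]]
```

View pics/a_top.png

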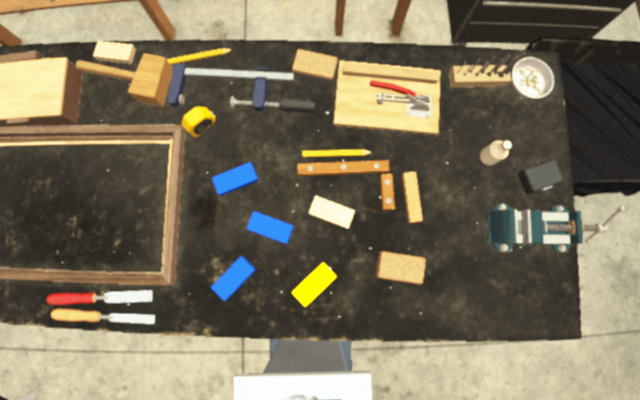

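View pics/a_scene.png

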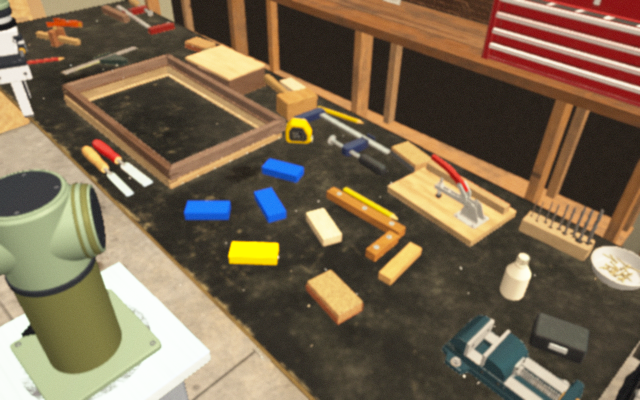

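View pics/a_wrist.png

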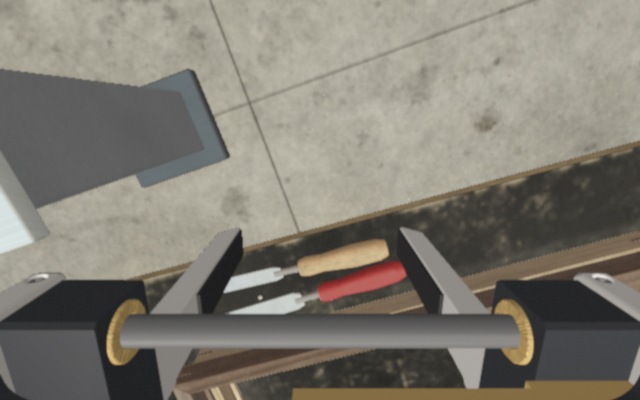

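```bash
cat > h.py <<'E'
import numpy as np,cv2
def load(n): return dict(np.load(n))
def K(c):
    f=c["img"].shape[0]/2/np.tan(np.radians(float(c["fovy"]))/2)
    return np.array([[f,0,float(c["cx"])],[0,f,float(c["cy"])],[0,0,1]])
def rays(c,px):
    u=cv2.undistortPoints(np.asarray(px,float).reshape(-1,1,2),K(c),c["D"])[:,0]
    d=np.c_[u[:,0],-u[:,1],-np.ones(len(u))]@c["T"][:3,:3].T
    return c["T"][:3,3],d
def onplane(c,px,z):
    o,d=rays(c,px);t=(z-o[2])/d[:,2];return o+d*t[:,None]
def proj(c,P):
    P=np.atleast_2d(P).astype(float);q=(P-c["T"][:3,3])@c["T"][:3,:3];q=q*[1,-1,-1]
    return cv2.projectPoints(q,np.zeros(3),np.zeros(3),K(c),c["D"])[0][:,0]
E
python3 - <<'E'
from h import *
for n in ["top","scene"]:
    c=load(f"a_{n}.npz")
    print(n,proj(c,[[185,544,205],[0,0,0]]))
    im=c["img"]; 
    x0,y0,x1,y1=(280,135,440,295) if n=="top" else (290,170,440,330)
    cv2.imwrite(f"pics/b_{n}.png",cv2.resize(im[y0:y1,x0:x1],None,fx=3.7,fy=3.7,interpolation=cv2.INTER_NEAREST))
    hsv=cv2.cvtColor(im,cv2.COLOR_BGR2HSV)
    for p in ([(332,212),(340,168),(388,190),(414,197),(400,267)] if n=="top" else [(323,227),(350,205),(385,240),(400,262),(333,296)]): print(p,hsv[p[1],p[0]],c["range_z"][p[1],p[0]])
E
```

```text
top [[ 12.32312698 384.86870224]
 [303.2689855  442.47412812]]
(332, 212) [ 28  26 254] 886.1564
(340, 168) [ 17 141 232] 906.8647
(388, 190) [ 18 166 239] 898.7662
(414, 197) [ 24 111 250] 899.79596
(400, 267) [ 22 109 243] 866.1365
scene [[ 27.22610045 106.19111754]
 [ 87.43805157 347.18408893]]
(323, 227) [ 27  44 253] 1167.0072
(350, 205) [ 15 196 181] 1238.9786
(385, 240) [ 18 179 238] 1130.7323
(400, 262) [ 23 133 247] 1084.7115
(333, 296) [ 20 134 237] 1000.7902
```

View pics/b_top.png

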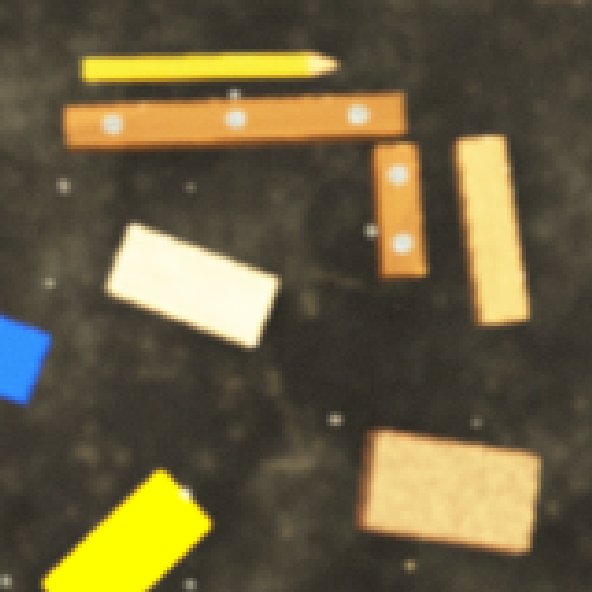

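View pics/b_scene.png

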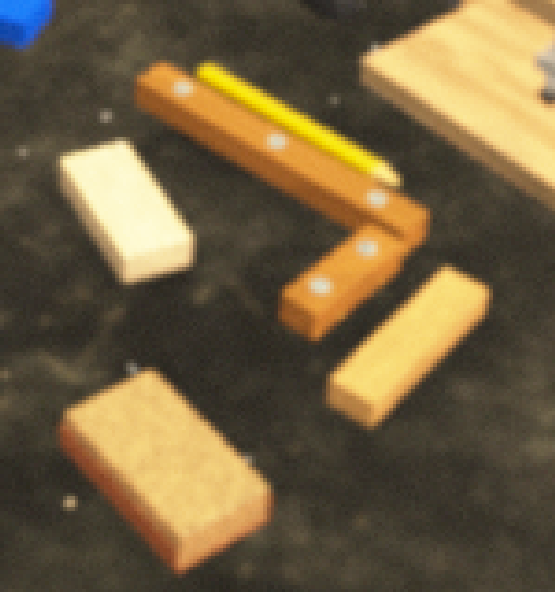

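```bash
cat >> h.py <<'E'
def order(P):
    return P
def board_mask(im):
    h=cv2.cvtColor(im,cv2.COLOR_BGR2HSV)
    return cv2.inRange(h,(15,5,200),(40,80,255))
def stop_mask(im):
    h=cv2.cvtColor(im,cv2.COLOR_BGR2HSV)
    return cv2.inRange(h,(8,125,90),(20,255,255))
def blob(m,seed):
    n,l,s,ce=cv2.connectedComponentsWithStats(m)
    i=np.argmin([np.linalg.norm(x-seed)+(1e4 if s[k,4]<30 or k==0 else 0) for k,x in enumerate(ce)])
    return (l==i).astype(np.uint8)
E
python3 - <<'E'
from h import *
c=load("a_top.npz");im=c["img"]
def rep(m,z,name):
    ct=max(cv2.findContours(m,cv2.RETR_EXTERNAL,cv2.CHAIN_APPROX_NONE)[0],key=cv2.contourArea)[:,0]
    W=onplane(c,ct,z)[:,:2]
    r=cv2.minAreaRect(W.astype(np.float32));print(name,m.sum(),np.round(r[0],1),np.round(r[1],1),round(r[2],1));print(np.round(cv2.boxPoints(r),1).tolist())
rep(blob(board_mask(im),(332,212)),22,"board")
sm=stop_mask(im)
rep(blob(sm,(343,168)),22,"fence");rep(blob(sm,(388,191)),22,"stop")
h=cv2.cvtColor(im,cv2.COLOR_BGR2HSV);k=cv2.inRange(h,(15,80,150),(30,160,255))
rep(blob(k,(413,197)),20,"thin");rep(blob(k,(401,267)),27,"sand")
k=cv2.inRange(h,(20,170,150),(30,255,255));rep(blob(k,(336,153)),8,"pencil")
rep(blob(k,(314,284)),22,"yellow")
E
```

```text
board 814 [529.2 -77.8] [101.4  46. ] 67.6
[[488.70001220703125, -116.0], [531.2000122070312, -133.5], [569.7999877929688, -39.70000076293945], [527.2999877929688, -22.200000762939453]]
fence 1603 [ 589.  -113.8] [124.4 229.6] 1.0
[[524.7999877929688, -0.10000000149011612], [528.9000244140625, -229.6999969482422], [653.2999877929688, -227.5], [649.2000122070312, 2.0999999046325684]]
stop 187 [ 558.7 -269.2] [123.9  36. ] 6.2
[[495.1000061035156, -258.0], [499.0, -293.70001220703125], [622.2000122070312, -280.3999938964844], [618.4000244140625, -244.60000610351562]]
thin 721 [ 560.3 -272.6] [123.8  34.3] 4.2
[[497.29998779296875, -260.0], [499.79998779296875, -294.1000061035156], [623.2000122070312, -285.20001220703125], [620.7000122070312, -251.0]]
sand 1243 [ 393.8 -236. ] [107.   62.6] 79.8
[[353.5, -283.1000061035156], [415.1000061035156, -294.20001220703125], [434.1000061035156, -188.8000030517578], [372.5, -177.6999969482422]]
pencil 409 [675.6 -85.4] [ 17.1 149.7] 0.5
[[666.4000244140625, -10.600000381469727], [667.7000122070312, -160.3000030517578], [684.7999877929688, -160.10000610351562], [683.5, -10.5]]
yellow 1000 [361.4 -32.3] [ 50.  104.8] 43.1
[[307.29998779296875, -11.199999809265137], [379.0, -87.5999984741211], [415.5, -53.400001525878906], [343.8999938964844, 23.100000381469727]]
```

Run:
```python
from h import *
c=load("a_top.npz");im=c["img"]
sm=stop_mask(im)
hsv=cv2.cvtColor(im,cv2.COLOR_BGR2HSV)
for col in (310,343,370): print(col,[tuple(int(v) for v in hsv[r,col]) for r in range(158,178)])
print([tuple(int(v) for v in hsv[186,x]) for x in range(378,400)])
# height map
v,u=np.mgrid[0:400,0:640]
o,d=rays(c,np.c_[u.ravel(),v.ravel()])
P=(o+d*c["range_z"].reshape(-1,1)).reshape(400,640,3)
for n,(x,y) in dict(board=(332,212),fence=(343,166),stop=(388,190),bench=(350,190)).items(): print(n,np.round(np.median(P[y-2:y+3,x-2:x+3].reshape(-1,3),0),1), P[y-2:y+3,x-2:x+3,2].std().round(2))
# edges by intensity (S*V) subpixel
g=cv2.GaussianBlur(hsv[...,2],(3,3),0).astype(float)
def edge(vals,th=120):
    s=np.where((vals[:-1]-th)*(vals[1:]-th)<0)[0]; return [i+(th-vals[i])/(vals[i+1]-vals[i]) for i in s]
fr,bk,st=[],[],[]
for col in range(302,376):
    e=edge(g[156:182,col]); 
    if len(e)>=2: bk.append((col,156+e[-2])); fr.append((col,156+e[-1]))
for row in range(180,206):
    e=edge(g[row,372:402]); 
    if len(e)>=2: st.append((372+e[0],row,372+e[1]))
def fit(px,z):
    W=onplane(c,px,z)[:,:2].astype(np.float32); vx,vy,x,y=cv2.fitLine(W,cv2.DIST_HUBER,0,.01,.01).ravel(); 
    if abs(vy)>abs(vx): return "x at y=-100, -200",x+(-100-y)*vx/vy,x+(-200-y)*vx/vy,"ang",np.degrees(np.arctan(vx/vy))
    return "y at x=550,600",y+(550-x)*vy/vx,y+(600-x)*vy/vx,"ang",np.degrees(np.arctan(vy/vx))
st=np.array(st)
print("front0",fit(fr,0),"front22",fit(fr,22));print("back22",fit(bk,22));print("stopL0",fit(st[:,:2],0),"22",fit(st[:,:2],22));print("stopR22",fit(st[:,[2,1]],22))
```

```text
310 [(21, 73, 66), (22, 68, 71), (21, 71, 72), (19, 77, 79), (15, 134, 122), (15, 164, 193), (17, 160, 235), (18, 119, 240), (21, 59, 235), (27, 22, 225), (48, 14, 219), (30, 20, 224), (19, 59, 232), (17, 126, 231), (17, 167, 232), (15, 179, 218), (14, 181, 163), (13, 153, 107), (14, 96, 77), (17, 60, 68)]
343 [(23, 41, 74), (24, 34, 143), (23, 34, 190), (18, 84, 192), (17, 150, 223), (18, 154, 235), (18, 98, 235), (25, 31, 233), (41, 12, 230), (52, 12, 227), (24, 32, 226), (18, 91, 230), (17, 151, 235), (17, 172, 231), (15, 181, 194), (14, 183, 138), (13, 149, 99), (16, 90, 74), (21, 65, 63), (21, 58, 62)]
370 [(23, 55, 60), (16, 91, 67), (15, 156, 141), (16, 171, 215), (17, 172, 231), (17, 172, 231), (17, 169, 232), (17, 171, 231), (17, 172, 230), (18, 172, 231), (18, 171, 232), (18, 170, 233), (17, 174, 223), (15, 178, 173), (13, 170, 123), (13, 133, 90), (18, 75, 68), (21, 57, 63), (21, 61, 67), (19, 67, 72)]
[(19, 63, 57), (14, 91, 67), (13, 148, 98), (14, 179, 147), (16, 178, 206), (17, 170, 234), (18, 167, 237), (18, 167, 236), (18, 164, 238), (18, 163, 240), (18, 163, 240), (
[... 220 characters left out ...]
] 172.93
stop [ 576.6 -214.8   21.1] 1.26
bench [ 582.9 -125.7   -0.6] 1.69
front0 ('x at y=-100, -200', np.float32(624.1925), np.float32(625.8532), 'ang', np.float32(-0.95141554)) front22 ('x at y=-100, -200', np.float32(619.1219), np.float32(620.78253), 'ang', np.float32(-0.9514019))
back22 ('x at y=-100, -200', np.float32(650.67834), np.float32(652.18195), 'ang', np.float32(-0.8614141))
stopL0 ('y at x=550,600', np.float32(-201.37679), np.float32(-200.0545), 'ang', np.float32(1.5148691)) 22 ('y at x=550,600', np.float32(-197.46388), np.float32(-196.14175), 'ang', np.float32(1.5146984))
stopR22 ('y at x=550,600', np.float32(-228.32646), np.float32(-227.82668), 'ang', np.float32(0.5727049))
```

>>> {"fn": "apply_moves", "kwargs": {
  "steps": [
    [0,[-46.75,-50.5,8],-0.346],
    [0,[-46.75,-50.5,8],-0.346],
    [0,[-46.75,-50.5,8],-0.346],
    [0,[-46.75,-50.5,8],-0.346],
    [0,[-46.75,-50.5,8],-0.346],
    [0,[-46.75,-50.5,8],-0.346],
    [0,[-46.75,-50.5,8],-0.346],
    [0,[-46.75,-50.5,8],-0.346],
    [0,[-46.75,-50.5,8],-0.346],
    [0,[-46.75,-50.5,8],-0.346],
    [0,[-46.75,-50.5,8],-0.346],
    [0,[-46.75,-50.5,8],-0.346],
    [0,[-46.75,-50.5,8],-0.346],
    [0,[-46.75,-50.5,8],-0.346],
    [0,[-46.75,-50.5,8],-0.346],
    [0,[-46.75,-50.5,8],-0.346],
    [0,[-46.75,-50.5,8],-0.346],
    [0,[-46.75,-50.5,8],-0.346],
    [0,[-46.75,-50.5,8],-0.346],
    [0,[-46.75,-50.5,8],-0.346]
  ]
}}

```text
clock: 1.82
eef_pos: [464.3, -84.0, 125.0]
tool_rot: [-0.008, 1.0, 0.001, -0.001]
wrist_force: [0.6, -0.8, -0.7]
width: 47.0
```

```bash
cat >> h.py <<'E'
def state():
    from plant import sensors
    from scipy.spatial.transform import Rotation as R
    s=sensors.observe();M=R.from_quat(s["tool_rot"]).as_matrix()
    print("t",round(s["clock"],2),"p",np.round(s["eef_pos"],1),"F",np.round(s["wrist_force"],1),"w",round(s["width"],1));print(np.round(M,4).tolist(),"yang",np.degrees(np.arctan2(M[1,1],M[0,1])).round(2))
    return s
E
python3 - <<'E'
from h import *
from plant import optics
state()
c=optics.read_camera("top");cv2.imwrite("pics/c_top.png",c["img"])
E
```

```text
t 1.82 p [464.3 -84.  125. ] F [ 0.6 -0.8 -0.7] w 47.0
[[-0.9999, -0.0169, -0.0015], [-0.0169, 0.9999, 0.0011], [0.0015, 0.0011, -1.0]] yang 90.97
```

View pics/c_top.png

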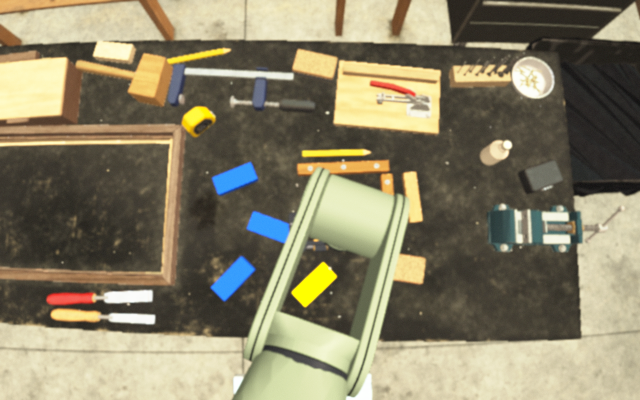

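The arm hides the board from above, and the hand is on the open bench side. Next I lower it and push towards the fence.

>>> {"fn": "apply_moves", "kwargs": {
  "steps": [
    [0,[0,0,4],0],
    [0,[0,0,8],0],
    [0,[0,0,10],0],
    [0,[0,0,11],0],
    [0,[0,0,11.6],0],
    [0,[0,0,11.6],0]
  ]
}}

```text
clock: 2.37
eef_pos: [464.7, -83.7, 9.1]
tool_rot: [-0.009, 1.0, 0.0, -0.0]
wrist_force: [0.6, 0.7, 0.6]
width: 46.6
```

Run:
```python
from h import *
from plant import optics
state()
for n in("scene","wrist"):
    c=optics.read_camera(n);cv2.imwrite(f"pics/d_{n}.png",c["img"])
```

```text
t 2.37 p [464.7 -83.7   9.1] F [0.6 0.7 0.6] w 46.6
[[-0.9998, -0.0186, -0.001], [-0.0186, 0.9998, 0.0004], [0.001, 0.0004, -1.0]] yang 91.07
```

View pics/d_scene.png

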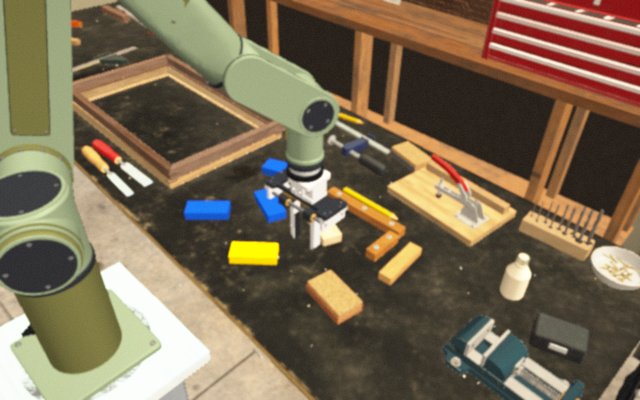

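View pics/d_wrist.png

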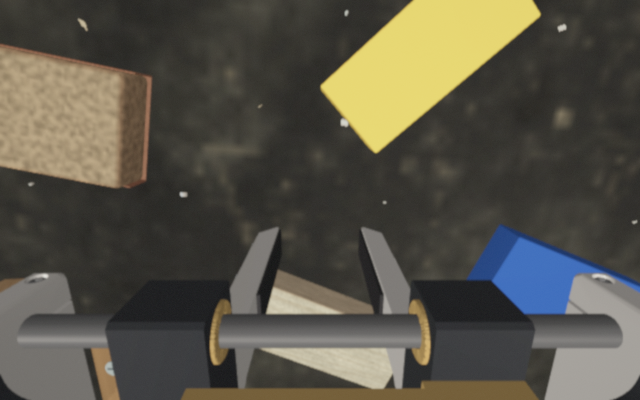

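>>> {"fn": "apply_moves", "kwargs": {
  "steps": [
    [0,[-0.5,0,0],0],
    [0,[-1,0,0],0],
    [0,[-1.4,0,0],0],
    [0,[-1.8,0,0],0],
    [0,[-2.2,0,0],0],
    [0,[-2.6,0,0],0],
    [0,[-3,0,0],0],
    [0,[-3.5,0,0],0],
    [0,[-4,0,0],0],
    [0,[-4.5,0,0],0],
    [0,[-5,0,0],0],
    [0,[-5.5,0,0],0],
    [0,[-6,0,0],0],
    [0,[-6.5,0,0],0],
    [0,[-7,0,0],0],
    [0,[-7.5,0,0],0],
    [0,[-8,0,0],0],
    [0,[-8.4,0,0],0],
    [0,[-8.6,0,0],0],
    [0,[-8.6,0,0],0]
  ]
}}

```text
clock: 4.13
eef_pos: [551.9, -83.3, 9.6]
tool_rot: [-0.009, 1.0, -0.0, 0.001]
wrist_force: [-0.0, -0.1, 0.0]
width: 47.2
```

Run:
```python
from h import *
from plant import optics
state()
for n in("scene","wrist"):
    c=optics.read_camera(n);im=c["img"]
    if n=="scene": im=cv2.resize(im[150:290,240:440],None,fx=4,fy=4)
    cv2.imwrite(f"pics/e_{n}.png",im)
```

```text
t 4.13 p [551.9 -83.3   9.6] F [-0.  -0.1  0. ] w 47.2
[[-0.9999, -0.0172, 0.001], [-0.0172, 0.9999, -0.0002], [-0.001, -0.0002, -1.0]] yang 90.99
```

View pics/e_scene.png

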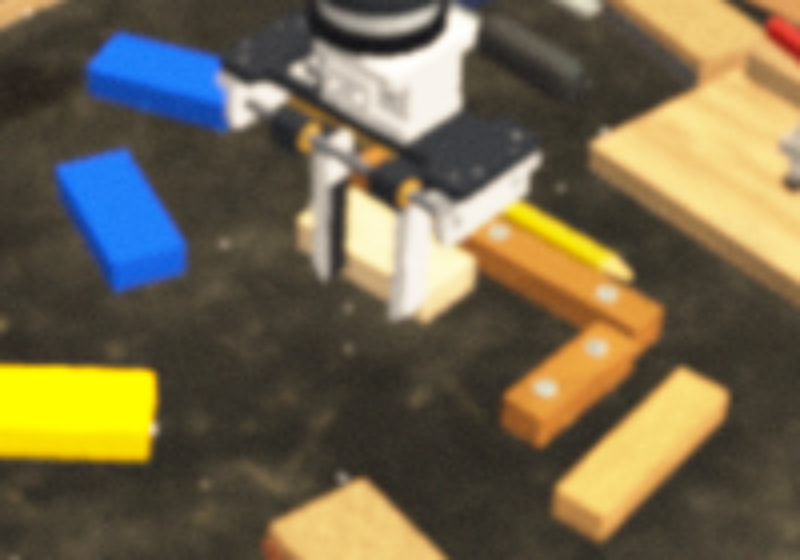

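View pics/e_wrist.png

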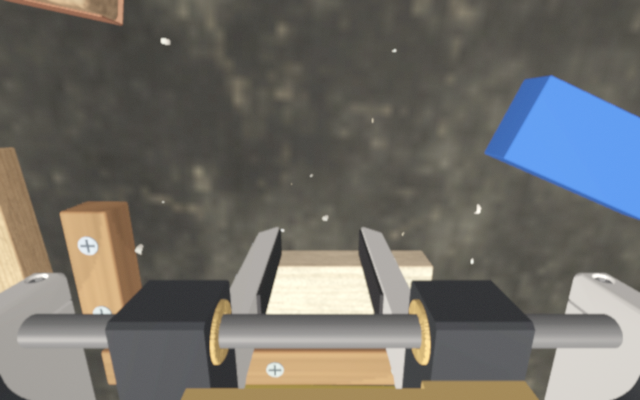

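The board (wrist view, about 240–430 × 252–345) now lies parallel to the fence. I'll push on until it makes contact.

>>> {"fn": "apply_moves", "kwargs": {
  "steps": [
    [0,[-0.5,0,0],0],
    [0,[-0.9,0,0],0],
    [0,[-1.3,0,0],0],
    [0,[-1.5,0,0],0],
    [0,[-1.7,0,0],0],
    [0,[-1.7,0,0],0]
  ]
}}

```text
clock: 4.73
eef_pos: [567.0, -83.0, 9.4]
tool_rot: [-0.009, 1.0, 0.0, -0.002]
wrist_force: [-5.2, 0.4, 5.2]
width: 46.9
```

>>> {"fn": "apply_moves", "kwargs": {
  "steps": [
    [0,[-0.1,0,0],0],
    [0,[-0.2,0,0],0],
    [0,[-0.2,0,0],0]
  ]
}}

```text
clock: 4.98
eef_pos: [567.0, -82.9, 9.3]
tool_rot: [-0.009, 1.0, 0.0, -0.003]
wrist_force: [-9.3, -0.2, 7.6]
width: 47.0
```

>>> {"fn": "apply_moves", "kwargs": {
  "steps": [
    [0,[-0.1,0,0],0],
    [0,[-0.2,0,0],0],
    [0,[-0.2,0,0],0]
  ]
}}

```text
clock: 5.23
eef_pos: [567.0, -82.9, 9.2]
tool_rot: [-0.009, 1.0, 0.0, -0.006]
wrist_force: [-12.0, -1.3, 11.2]
width: 46.8
```

>>> {"fn": "apply_moves", "kwargs": {
  "steps": [
    [0,[0.8,0,0],0],
    [0,[1.6,0,0],0],
    [0,[2,0,0],0],
    [0,[2,0,-3],0],
    [0,[2,0,-6],0],
    [-1,[2,0,-9],0],
    [-1,[2,0,-12],0],
    [-1,[2,0,-12],0],
    [-1,[2,0,-12],0]
  ]
}}

```text
clock: 5.98
eef_pos: [554.3, -83.7, 132.1]
tool_rot: [-0.009, 1.0, -0.001, 0.003]
wrist_force: [-0.5, -0.4, -0.5]
width: 23.7
```

Run:
```python
from h import *
from plant import optics
print(state()["q"])
for n in("wrist","scene"):
    c=optics.read_camera(n);im=c["img"];np.savez(f"f_{n}.npz",**c)
    cv2.imwrite(f"pics/f_{n}.png",im)
```

```text
t 5.98 p [554.3 -83.7 132.1] F [-0.5 -0.4 -0.5] w 23.7
[[-0.9998, -0.0173, 0.0065], [-0.0173, 0.9998, -0.0017], [-0.0064, -0.0018, -1.0]] yang 90.99
[-3.04512022e-01  2.42435209e-01  1.65734700e+00  3.35566692e-04
  1.23511754e+00 -1.89268122e+00]
```

View pics/f_wrist.png

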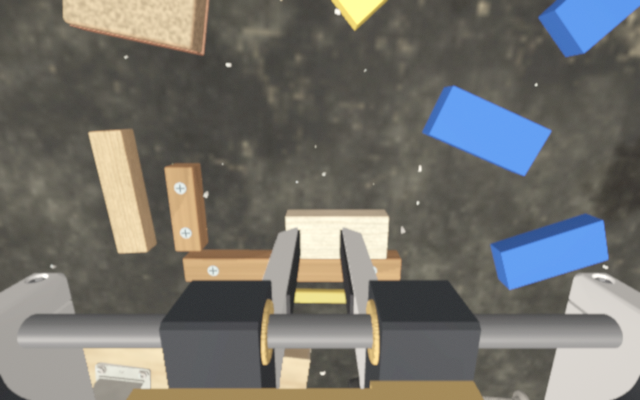

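View pics/f_scene.png

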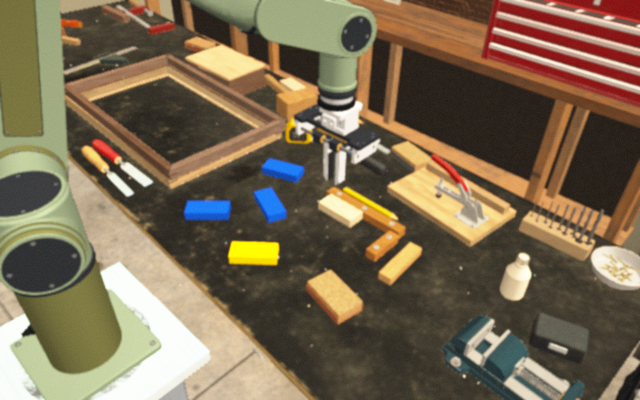

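Run:
```python
from h import *
c=load("f_wrist.npz")
print(np.round(onplane(c,[(286,216),(388,217),(388,257),(206,250)],22),1))
for p in [(388,217),(388,257)]:pass
c=load("f_scene.npz");m=blob(board_mask(c["img"]),(340,208))
im=cv2.resize(c["img"][170:270,290:430],None,fx=5,fy=5,interpolation=cv2.INTER_CUBIC);cv2.imwrite("pics/g.png",im)
```

```text
[[ 577.9 -116.5   22. ]
 [ 577.3  -18.2   22. ]
 [ 619.6  -15.    22. ]
 [ 615.1 -196.5   22. ]]
```

View pics/g.png

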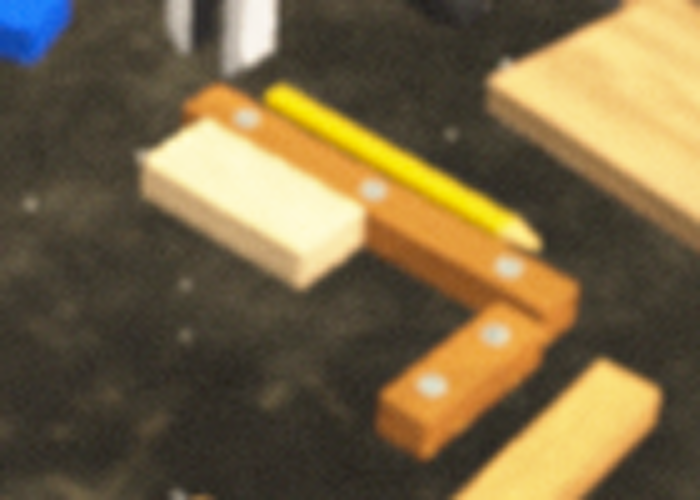

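>>> {"fn": "apply_moves", "kwargs": {
  "steps": [
    [-1,[-2,4,0],0],
    [-1,[-4,8,0],0],
    [-1,[-4.8,9.8,0],0],
    [-1,[-4.8,9.8,0],0],
    [-1,[-4.8,9.8,4],0],
    [-1,[-4.8,9.8,8],0],
    [-1,[-4.8,9.8,10],0],
    [-1,[-4.8,9.8,11.5],0],
    [-1,[-4.8,9.8,12.2],0],
    [-1,[-4.8,9.8,12.2],0],
    [-1,[-4.8,9.8,12.2],0]
  ]
}}

```text
clock: 7.0
eef_pos: [597.7, 15.3, 6.8]
tool_rot: [-0.008, 1.0, 0.0, -0.001]
wrist_force: [0.6, -0.7, 0.8]
width: 0.5
```

Run:
```python
from h import *
from plant import optics
state()
for n in("wrist","scene"):
    c=optics.read_camera(n);im=c["img"]
    if n=="scene": im=cv2.resize(im[150:290,240:440],None,fx=4,fy=4)
    cv2.imwrite(f"pics/i_{n}.png",im)
```

```text
t 7.0 p [597.7  15.3   6.8] F [ 0.6 -0.7  0.8] w 0.5
[[-0.9999, -0.0168, -0.0015], [-0.0168, 0.9999, 0.0001], [0.0015, 0.0001, -1.0]] yang 90.97
```

View pics/i_scene.png

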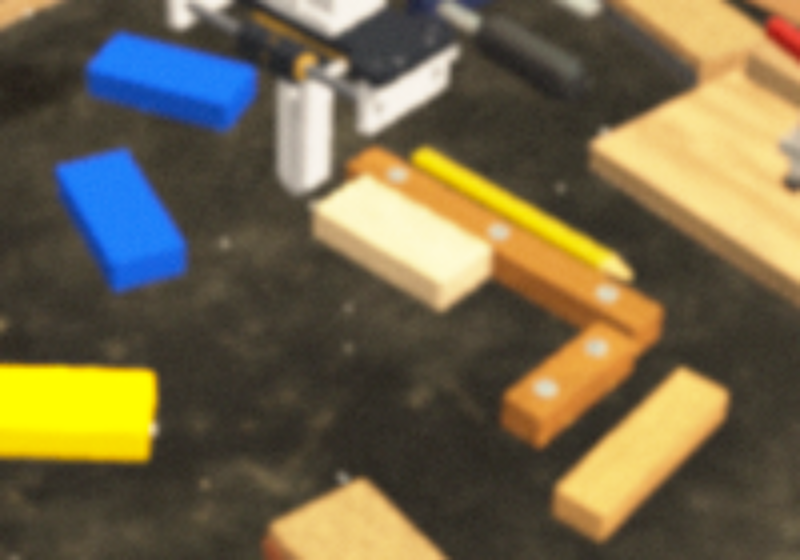

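View pics/i_wrist.png

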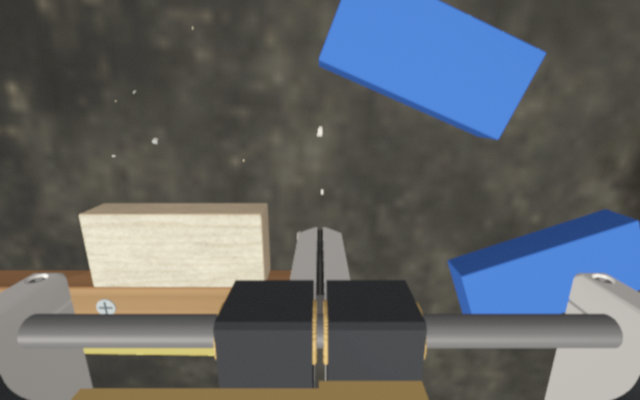

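>>> {"fn": "apply_moves", "kwargs": {
  "steps": [
    [-1,[-0.3,-0.5,0],0],
    [-1,[-0.3,-1,0],0],
    [-1,[-0.3,-1.5,0],0],
    [-1,[-0.3,-1.8,0],0],
    [-1,[-0.3,-2.2,0],0],
    [-1,[-0.3,-2.7,0],0],
    [-1,[-0.3,-3.2,0],0],
    [-1,[-0.3,-3.7,0],0],
    [-1,[-0.3,-4.2,0],0],
    [-1,[-0.3,-4.7,0],0],
    [-1,[-0.3,-5.2,0],0],
    [-1,[-0.3,-5.7,0],0],
    [-1,[-0.3,-6.2,0],0],
    [-1,[-0.3,-6.7,0],0],
    [-1,[-0.3,-7.2,0],0],
    [-1,[-0.3,-7.7,0],0],
    [-1,[-0.3,-8.2,0],0],
    [-1,[-0.3,-8.6,0],0],
    [-1,[-0.3,-8.8,0],0],
    [-1,[-0.3,-8.8,0],0]
  ]
}}

```text
clock: 8.77
eef_pos: [602.8, -73.2, 7.3]
tool_rot: [-0.008, 1.0, -0.0, -0.0]
wrist_force: [1.4, 0.2, -0.5]
width: 0.6
```

Run:
```python
from h import *
from plant import optics
state()
for n in("wrist","scene"):
    c=optics.read_camera(n);im=c["img"]
    if n=="scene": im=cv2.resize(im[150:290,240:440],None,fx=4,fy=4)
    cv2.imwrite(f"pics/j_{n}.png",im)
```

```text
t 8.77 p [602.8 -73.2   7.3] F [ 1.4  0.2 -0.5] w 0.6
[[-0.9999, -0.0168, -0.0001], [-0.0168, 0.9999, -0.0007], [0.0002, -0.0007, -1.0]] yang 90.96
```

View pics/j_scene.png

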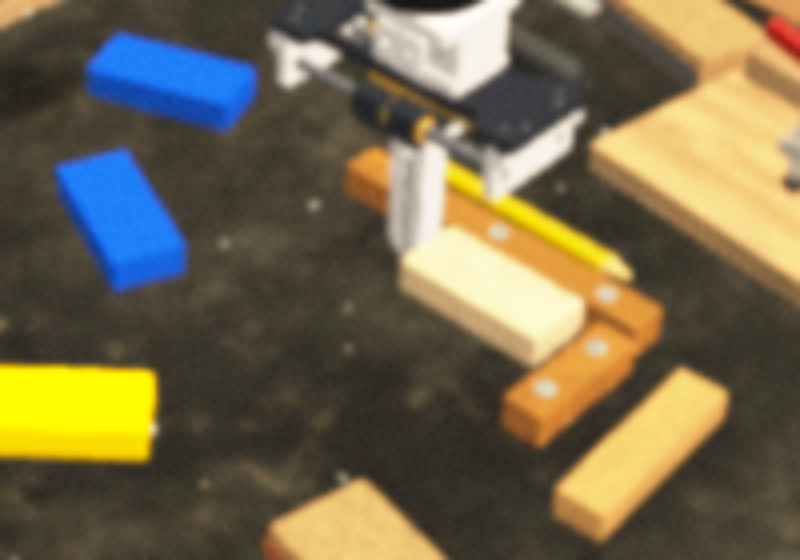

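View pics/j_wrist.png

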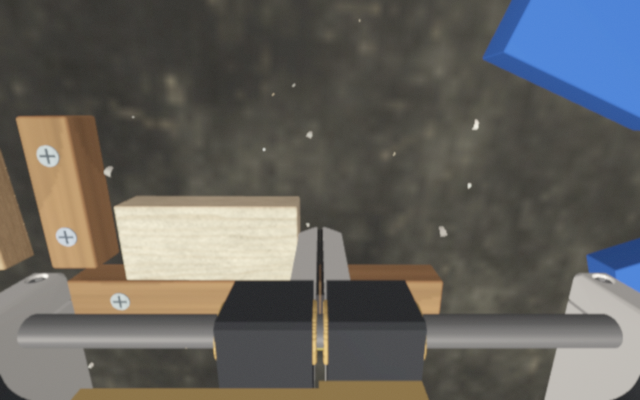

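The board is following along the fence; in the wrist view about 10 mm still separates its end (x≈117) from the stop (x≈97–115).

>>> {"fn": "apply_moves", "kwargs": {
  "steps": [
    [-1,[0,-0.4,0],0],
    [-1,[0,-0.8,0],0],
    [-1,[0,-1.1,0],0],
    [-1,[0,-1.3,0],0],
    [-1,[0,-1.3,0],0]
  ]
}}

```text
clock: 9.28
eef_pos: [603.1, -86.0, 7.4]
tool_rot: [-0.008, 1.0, -0.0, -0.0]
wrist_force: [-0.4, 0.1, -0.4]
width: 0.5
```

>>> {"fn": "apply_moves", "kwargs": {
  "steps": [
    [-1,[0,-0.1,0],0],
    [-1,[0,-0.2,0],0],
    [-1,[0,-0.3,0],0],
    [-1,[0,-0.3,0],0]
  ]
}}

```text
clock: 9.62
eef_pos: [603.2, -88.5, 7.5]
tool_rot: [-0.009, 1.0, -0.0, 0.0]
wrist_force: [-0.4, 0.9, 0.6]
width: 0.6
```

>>> {"fn": "apply_moves", "kwargs": {
  "steps": [
    [-1,[0,-0.1,0],0],
    [-1,[0,-0.2,0],0],
    [-1,[0,-0.3,0],0],
    [-1,[0,-0.3,0],0]
  ]
}}

```text
clock: 9.95
eef_pos: [603.1, -88.9, 7.5]
tool_rot: [-0.008, 1.0, 0.002, -0.0]
wrist_force: [-0.3, 6.4, 1.1]
width: 0.2
```

>>> {"fn": "apply_moves", "kwargs": {
  "steps": [
    [-1,[0,-0.1,0],0],
    [-1,[0,-0.2,0],0],
    [-1,[0,-0.2,0],0],
    [-1,[0,0.3,0],0],
    [-1,[0,1.2,0],0],
    [-1,[0,2.2,0],0],
    [-1,[0,2.2,0],0],
    [-1,[0,2.2,-4],0],
    [-1,[0,2.2,-8],0],
    [0,[0,2.2,-11],0],
    [0,[0,2.2,-12],0],
    [0,[0,2.2,-12],0],
    [0,[0,2.2,-12],0]
  ]
}}

```text
clock: 11.03
eef_pos: [602.5, -69.4, 127.0]
tool_rot: [-0.009, 1.0, -0.0, -0.0]
wrist_force: [0.1, 0.5, 0.3]
width: 23.9
```

Run:
```python
from h import *
from plant import optics
state()
for n in("wrist","scene"):
    c=optics.read_camera(n);im=c["img"];np.savez(f"k_{n}.npz",**c)
    if n=="scene": im=cv2.resize(im[150:290,240:440],None,fx=4,fy=4)
    cv2.imwrite(f"pics/k_{n}.png",im)
```

```text
t 11.03 p [602.5 -69.4 127. ] F [0.1 0.5 0.3] w 23.9
[[-0.9999, -0.0171, -0.0001], [-0.0171, 0.9999, -0.0002], [0.0001, -0.0002, -1.0]] yang 90.98
```

View pics/k_scene.png

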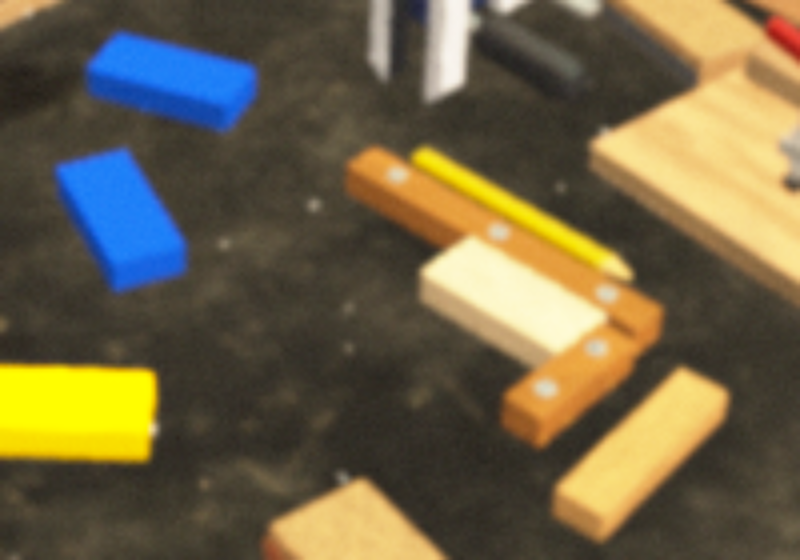

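View pics/k_wrist.png

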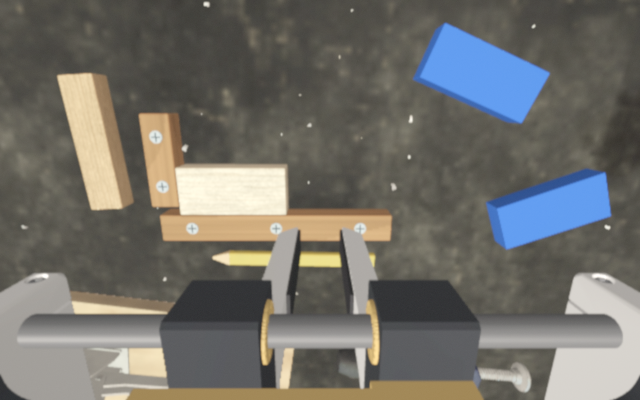

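>>> {"fn": "apply_moves", "kwargs": {
  "steps": [
    [0,[3,-4,0],0],
    [0,[5.6,-7.5,0],0],
    [0,[5.6,-7.5,0],0],
    [0,[5.6,-7.5,0],0],
    [0,[5.6,-7.5,4],0],
    [0,[5.6,-7.5,8],0],
    [0,[5.6,-7.5,10],0],
    [0,[5.6,-7.5,11.2],0],
    [0,[5.6,-7.5,11.8],0],
    [0,[5.6,-7.5,11.8],0],
    [0,[5.6,-7.5,11.8],0]
  ]
}}

```text
clock: 12.05
eef_pos: [549.3, -145.2, 10.2]
tool_rot: [-0.009, 1.0, -0.0, 0.001]
wrist_force: [0.1, 0.9, 0.1]
width: 46.8
```

>>> {"fn": "apply_moves", "kwargs": {
  "steps": [
    [0,[-0.4,0,0],0],
    [0,[-0.8,0,0],0],
    [0,[-1.2,0,0],0],
    [0,[-1.5,0,0],0],
    [0,[-1.8,0,0],0],
    [0,[-2,0,0],0],
    [0,[-2.1,0,0],0],
    [0,[-2.1,0,0],0]
  ]
}}

```text
clock: 12.72
eef_pos: [568.0, -145.0, 9.3]
tool_rot: [-0.009, 1.0, 0.0, -0.001]
wrist_force: [-4.5, -1.1, 4.3]
width: 47.1
```

>>> {"fn": "apply_moves", "kwargs": {
  "steps": [
    [0,[-0.1,0,0],0],
    [0,[-0.2,0,0],0],
    [0,[-0.2,0,0],0],
    [0,[0.2,0,0],0],
    [0,[1,0,0],0],
    [0,[2,0,0],0],
    [0,[2.5,0,0],0],
    [0,[2.5,0,-4],0],
    [0,[2.5,0,-8],0],
    [0,[2.5,0,-12],0],
    [0,[2.5,4,-13],0],
    [0,[2.5,8,-13],0],
    [0,[2.5,12,-13],0],
    [0,[2.5,16,-13],0],
    [0,[2.5,20,-13],0],
    [0,[2.5,24,-13],0],
    [0,[2.5,28,-13],0],
    [0,[2.5,32,-13],0],
    [0,[2.5,32,-13],0],
    [0,[2.5,32,-13],0]
  ]
}}

```text
clock: 14.38
eef_pos: [538.3, 176.8, 139.4]
tool_rot: [-0.011, 1.0, 0.0, 0.0]
wrist_force: [0.2, -0.4, 0.2]
width: 47.1
```

Run:
```python
from h import *
from plant import optics
state()
c0=load("a_top.npz")
c=optics.read_camera("top");np.savez("m_top.npz",**c);im=c["img"]
cv2.imwrite("pics/m_top.png",cv2.resize(im[135:295,280:440],None,fx=3.7,fy=3.7,interpolation=cv2.INTER_NEAREST))
def rep(c,m,z,name):
    ct=max(cv2.findContours(m,cv2.RETR_EXTERNAL,cv2.CHAIN_APPROX_NONE)[0],key=cv2.contourArea)[:,0]
    r=cv2.minAreaRect(onplane(c,ct,z)[:,:2].astype(np.float32));print(name,np.round(r[0],1),np.round(r[1],1),round(r[2],2))
m=blob(cv2.morphologyEx(board_mask(im),cv2.MORPH_OPEN,np.ones((5,5))),(360,181));rep(c,m,22,"board")
for cc in (c0,c):
    h=cv2.cvtColor(cc["img"],cv2.COLOR_BGR2HSV);k=cv2.inRange(h,(15,80,150),(30,160,255))
    rep(cc,blob(k,(413,197)),20,"thin");rep(cc,blob(k,(401,267)),27,"sand")
    rep(cc,blob(cv2.inRange(h,(20,170,150),(30,255,255)),(336,153)),8,"pencil")
s=optics.read_camera("scene")["img"];cv2.imwrite("pics/m_scene.png",cv2.resize(s[170:270,310:430],None,fx=5,fy=5,interpolation=cv2.INTER_CUBIC))
```

```text
t 14.38 p [538.3 176.8 139.4] F [ 0.2 -0.4  0.2] w 47.1
[[-0.9998, -0.0217, 0.0008], [-0.0217, 0.9998, 0.0003], [-0.0008, 0.0003, -1.0]] yang 91.24
board [ 600.8 -149.7] [44.3 99.9] 0.99
thin [ 560.3 -272.6] [123.8  34.3] 4.15
sand [ 393.8 -236. ] [107.   62.6] 79.79
pencil [675.6 -85.4] [ 17.1 149.7] 0.52
thin [ 560.3 -272.6] [123.8  34.3] 4.14
sand [ 393.9 -236.1] [107.5  62.7] 80.04
pencil [675.9 -85.3] [ 17.6 149.7] 0.53
```

View pics/m_top.png

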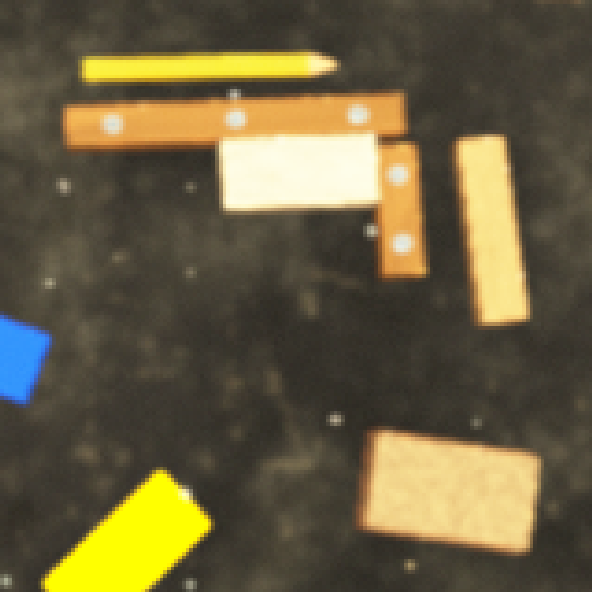

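View pics/m_scene.png

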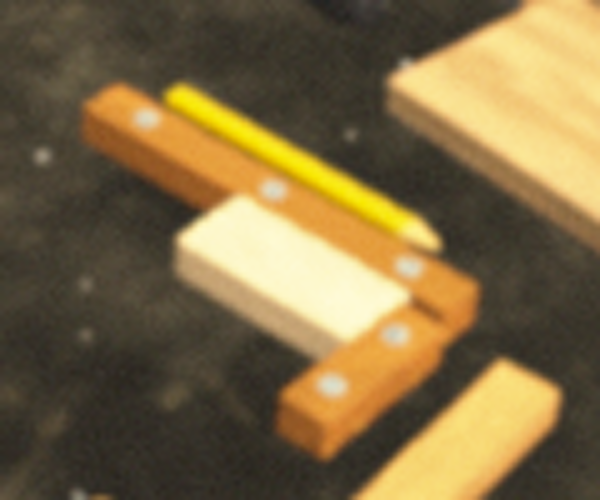

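The board sits flush on both faces: I measured its centre at (600.8, -149.7), against about (602.5, -151) expected. Its yaw of 0.99° matches the fence's 0.95°, and the bystanders haven't moved. I'll hand the job in.

```bash
python3 -c "
from plant import sign_off
print(sign_off())"
```

```text
the job is handed in; nothing more can be done
None
```

The board is in the corner stop, and I handed the job in at about 14.5 s of the 40 s allowed. I pushed it square against the long fence with the spread fingers, then slid it along to the short stop with the shut fingers. A light second press against the fence followed before the hand moved away.

**Contact:** The board stopped against the fence and the short stop within about 1–4 mm of where the pictures put them. Forces in the readings stayed at 12 N or less per axis.

**Final top picture:**
- **Board position:** The centre is at (600.8, -149.7) mm, against about (602.5, -151) mm expected. That 1.5–2 mm difference is within the camera's accuracy, and no gap shows in the top or scene views.
- **Board angle:** It sits at 0.99°, against 0.95° for the fence.
- **Other loose things:** The thin off-cut, sanding block and pencil have not moved by more than about 0.3 mm.
- **Hand:** It finished about 320 mm from the board and 139 mm above the bench, touching nothing.

No check failed. The remaining 1.5–2 mm difference could not be measured more finely.

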